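Clamp the slicing stop into its T-slot track

TASK

Take the slicing stop out of its wooden parking block by its wing nut and lower its T-shaped head into the slot of the track, level with the pointer of the index clip. Turn it clockwise until the head stands square across the slot, draw it up so that the head hooks under the lips, and tighten the wing nut clockwise until the stop is firmly clamped, gently: press and pull lightly and do not overtighten. Let go and leave everything else where it stands.

Things in the scene. Friction and masses are not known exactly. Their poses are not given: they have to be found in the camera images.
- stop: Slicing stop: a steel T-bolt with wing nut, upright, 72 mm tall, about 0.22 kg. Origin: centre of the head's underside; z up the shank, x along the head. Head 34 x 14 x 8 mm, corners (+x,+y) and (-x,-y) square, the others rounded: in the track it turns clockwise (from above) until stopped by the walls at about 80 to 95 degrees; anticlockwise it jams at 55.
- foot_rest (a point): On the stop's axis, 21 mm above its origin: where the foot's underside is when the nut is fully backed off. Each rad of clockwise turn of the nut on the bolt drives the foot down 3 mm (3 rad in all; starts 0 to 0.4 rad turned), through a stiff spring (with the seats about 22 N/mm): when the foot bears, a stop held just below the lips is pushed up by it.
- stop_foot: The stop's black round foot, 48 mm wide, 8 mm thick, round the 9 mm shank; it does not turn on the bolt. Origin: centre of its underside. It clamps the track's top from above while the head bears under the lips. Its clamping force should end at about 25 N; under 15 N is loose, over 40 N spoils the track.
- nut_seat (a point): Underside of the nut's hub, 34 mm above the stop's origin. The nut drags on the bolt with 0.11 N m, so a loose bolt turns with it until the head is stopped; then the head's corners press on the walls and rub until the nut is eased back a little. Once the foot bears, the torque grows by 0.003 N m per N of clamp. The nut does not run back. No more than 40 N between stop and track at any time.
- nut_grip (a point): Middle of the nut's wings, on the stop's axis, 64 mm above its origin; x along the wings. The wings are one steel bar 44 mm long (x), 12 mm thick (y), 28 mm tall (20 mm below to 8 mm above this point). Grip across the 12 mm, from above.
- track: Fixed aluminium T-slot track on the worktop, 280 (x) x 60 (y) x 20 mm high, with black end caps and at the +x end a wooden fence 55 mm high. Origin: centre of its underside. The slot runs along x in the middle. The head lies on the channel floor with the stop's origin 4 mm above the track's, and bears under the lips at 6 mm.
- slot_mouth (a point): Centre of the slot's mouth at the lips' top, 20 mm up, axes as the track's. Mouth 17 mm wide, chamfered to 21 at the top; lips 6 mm thick; below them a channel 35 mm wide, 10 mm high. Black wear strips (each 10 mm wide, centred 21 mm off the middle) stand 0.3 to 3.3 mm above the lips, differing from case to case; the foot bears on them.
- index_clip: Dark steel clip fixed on one long flank of the track; its small pointer at the top edge points at the slot. Origin: on the track's middle line at its underside, level with the pointer; axes as the track's (the clip is 34 mm off to +y). The stop's axis belongs at this place along the slot, within 8 mm.
- park_block: Fixed light wooden block 75 x 50 x 22 mm with a pocket 38 x 18 mm, 10 mm deep, in which the stop's head stands (stop's origin 12 mm above the worktop). Origin: centre of its underside; x along the pocket.
- mug_b: white mug, bystander, 94 mm tall; origin at the centre of its underside
- food_tub: food tub with a red lid, bystander, 99 x 139 x 56 mm; origin at the centre of its underside
- salt_shaker: salt shaker, bystander, 90 mm tall; origin at the centre of its underside
- teaspoon: teaspoon, bystander, 130 mm long; origin at the centre of its underside
- lemon: lemon on the chopping board, bystander; origin at the centre of its underside
- onion: onion, bystander, 85 mm tall; origin at the centre of its underside
Not all that is in view belongs to the job. What is shaped like the stop but purple or turquoise is not meant.

How it is judged:
By the outcome, as a careful person would: the job done as asked, in the order asked, and still so for the second after the job is handed in, with the robot touching nothing.
It also fails if it takes over 72 s, if anything falls off the work surface, if the arm or the gripper's body presses on something with over 40 N, if the wrist force passes 120 N, or if a joint passes its speed limit or range.

ROBOT

A 6-joint arm with a two-finger parallel gripper is mounted at the origin on a cart in front of the work surface, level with it; the furniture and walls round the work are solid. World frame = base frame: x ahead of the robot, y to its left, z up, the work surface at z = 0. Lengths are in m, angles in degrees, forces in N, time in s.
With the tool pointing down it reaches from about 0.4 to 0.825 m from the base axis. Payload 7 kg.
Tool frame: the origin (TCP) lies at the centre of the arm's flange, where the gripper is bolted on; the fingertips stand 178 mm ahead of it and the grasp point (between the pads) lies 159 mm ahead of it (r.tips_ahead is the z of the fingertips in the tool frame, in m); z points along the fingers, y is the line along which they close (so a half turn about z gives the same grasp; the last joint's range is limited). The gripper opens to 88 mm and grips with 3 to 60 N. Pads are 19 mm wide; open, the fingers measure 130 mm over their backs; the gripper's body (78 mm by 193 mm) begins 47 mm behind the grasp point.
Start: joints at [90.304, 20.546, 0.682, 0, -70.136, -16.507], TCP at [0.188, 0.648, 0.405] pointing down, gripper open.
Joint ranges: [-176.03, 176.03], [-82.01, 121.73], [-58.28, 71.71], [-173.87, 95.51], [-174.79, -0.11], [-173.66, 173.66]. Speed limits (degrees/s): [136.94, 136.94, 172.46, 180, 180, 180].

INTERFACE

Orientations are given as [roll, pitch, yaw] about the fixed x, y, z axes, in that order (R = Rz(yaw) Ry(pitch) Rx(roll)).
In Python, from plant import r gives the robot as it stands. The module is installed in compiled form; this text tells all that it offers.
- The arm moves only by the shell command python3 -m pendant 'ROWS' [FORCE]. ROWS is JSON, a list that holds one entry, the list of rows, each a list of 7 numbers: the shift along the tool's x, y, z in m, then the turn, a rotation vector about the tool's x, y, z in degrees, then the gripper command: -1 is shut, 1 is fully open, values between are in proportion. A call has 1 to 5 rows; each row is the pose to reach, as a shift and turn from the pose commanded when the call began, along the tool's axes at that moment; what a row does not reach only later rows make up. A row lasts 1/10 s, in which the tool goes at most 50 mm and 8.59 degrees, less where a joint would pass 70% of its speed; a pose out of reach is approached as far as the arm can. A call with a gripper value outside its range is refused whole. The fingers move at their own pace and stop on an object; FORCE is the grip in N (left out, the last holds). Time passes only in rows, so rows that repeat a pose let the fingers close. It gives the time, the measured TCP pose, the force, the opening and the grip force at its end, in the units of the state.
- r.get_state(): the state, without advancing time (a new reading comes with each control period).
- r.capture(name): name is "side" or "top" or "wrist"; returns the picture (400x640x3 uint8, red, green, blue); there is no depth.
- r.camera_params(name): a dict with "fx", "fy", "cx", "cy" (pixels), "dist_coeffs" ([k1, k2, p1, p2, k3] as OpenCV has them; the pictures are not rectified), "R" (3x3) and "t" (3): a world point X has camera coordinates R X + t. Camera axes: x right, y down, z forward; pixel columns grow to the right and rows downward; lengths in m; the calibration is good to about 2 mm. A picture is of the moment at which its call begins: read the wrist's pose just before it. camera_params takes no time and is no camera call; for the wrist camera it gives the pose at the moment of the call.
- r.close_job(): hands the job in; it is judged then, once.
The state is a dict: "time_s": time; "joints": joint angles; "qd": joint speeds; "joint_torque": joint torques, N m; "tcp_pos": TCP position; "eef_rot": TCP orientation; "contact_force": force on the tool from outside, world axes, zero at the start; "moment": the same for the moment, N m; "gripper_width": finger opening in m; "gripper_force": force on a finger pad.
Only numpy, scipy, OpenCV 4.12 (cv2) and the standard library are available. Lean on these libraries where they do the work, as an engineer would, in place of code of your own. Each camera call takes 0.05 s, during which the arm holds its last target. There are 200 camera calls.

## Working session

There is one attempt and no reset: what is moved stays moved. The work goes in short steps, Python scripts to look and compute and a shell command to move; the robot and the scene stay as the last step left them, time stands still between calls to the robot, and variables do not carry over. Pictures are saved under pics/ and viewed, at most 10 in all, crops included, and the job is handed in when it is done.

```bash
mkdir -p pics; cat > h.py <<'E'
import numpy as np,cv2
from plant import r
from scipy.spatial.transform import Rotation as Ro
def snap(n,f):
    P=r.camera_params(n); im=r.capture(n); cv2.imwrite('pics/'+f+'.png',im[:,:,::-1]); np.save('pics/'+f+'.npy',P,allow_pickle=True); return im,P
def ray(P,uv,z):
    K=np.array([[P['fx'],0,P['cx']],[0,P['fy'],P['cy']],[0,0,1.]])
    p=cv2.undistortPoints(np.array([[uv]],float),K,np.array(P['dist_coeffs'],float))[0,0]
    R=np.array(P['R']);t=np.array(P['t']); c=-R.T@t; d=R.T@np.array([p[0],p[1],1]); return c+d*(z-c[2])/d[2]
def load(f): return np.load('pics/'+f+'.npy',allow_pickle=True).item()
def proj(P,X):
    K=np.array([[P['fx'],0,P['cx']],[0,P['fy'],P['cy']],[0,0,1.]])
    return cv2.projectPoints(np.array(X,float).reshape(-1,1,3),cv2.Rodrigues(np.array(P['R'],float))[0],np.array(P['t'],float),K,np.array(P['dist_coeffs'],float))[0][:,0]
E
python3 - <<'E'
from h import *
a,_=snap('top','top0'); b,_=snap('side','side0')
cv2.imwrite('pics/both.png',np.vstack([cv2.resize(a,(480,300)),cv2.resize(b,(480,300))])[:,:,::-1])
print(r.get_state())
E
```

```text
{'time_s': 0.1, 'joints': array([ 9.03033332e+01,  2.05871421e+01,  6.38037756e-01, -1.98471074e-02,
       -7.01381305e+01, -1.65072033e+01]), 'qd': array([ 0.09678092, -0.13232191,  0.11589005,  0.11259948, -0.02367359,
       -0.01050762]), 'joint_torque': array([-9.27743313e-04, -5.84161985e+01,  2.93753761e+01,  7.01524928e+00,
        1.02227210e-02, -4.78085121e-05]), 'tcp_pos': array([0.18830687, 0.64800265, 0.4038042 ]), 'eef_rot': array([ 1.79911059e+02, -6.89960496e-03, -1.62106222e+01]), 'contact_force': array([ 0.09684584,  0.02906763, -0.08031883]), 'moment': array([ 0.0033399 ,  0.02374696, -0.0165215 ]), 'gripper_force': 0.0, 'gripper_width': 0.08745583307480727}
```

View pics/top0.png

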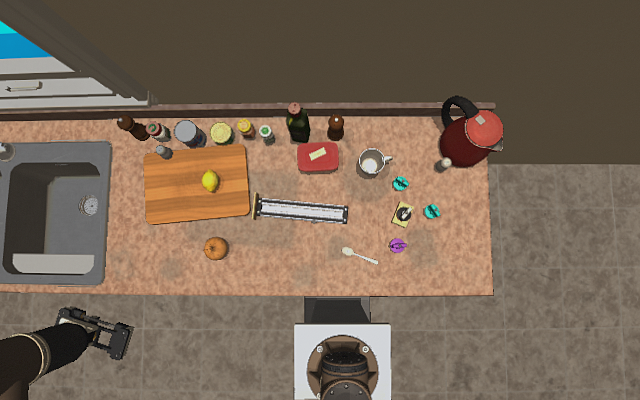

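View pics/side0.png

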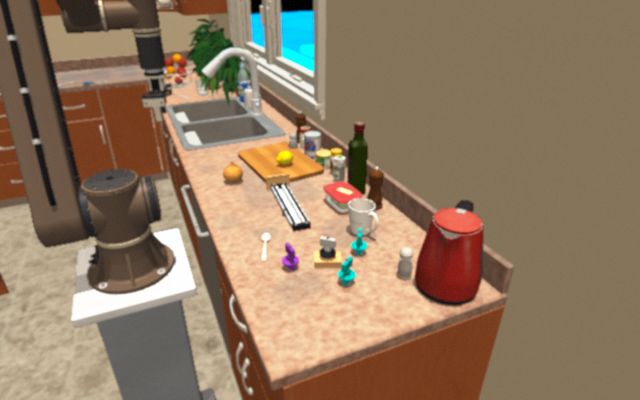

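The top view shows the park block with the true stop at about (403,214), and decoys around it at (400,184), (432,212) and (398,246). The track runs from (257,208), the fence end, to (347,214).

```bash
python3 - <<'E'
from h import *
P=load('top0')
for n,uv,z in [('block',(402.5,214.5),.022),('nut',(404,213),.076),('fence',(256,207),.05),('trR',(347,214),.02),('dec1',(398,246),.03),('dec2',(432,212),.03),('dec3',(400,184),.03),('base',(345,370),.0)]:
    print(n,ray(P,uv,z).round(4))
im=cv2.imread('pics/top0.png')
c=np.hstack([cv2.resize(im[170:260,370:450],(400,450),interpolation=cv2.INTER_CUBIC),cv2.resize(im[180:235,250:350],(400,220),interpolation=cv2.INTER_CUBIC)[[*range(220)]+[0]*230]])
cv2.imwrite('pics/c1.png',c)
E
```

```text
block [ 0.5114 -0.202   0.022 ]
nut [ 0.5123 -0.1965  0.076 ]
fence [0.5344 0.2841 0.05  ]
trR [ 0.5134 -0.0167  0.02  ]
dec1 [ 0.4069 -0.1834  0.03  ]
dec2 [ 0.519  -0.2989  0.03  ]
dec3 [ 0.6132 -0.1945  0.03  ]
base [ 0.0015 -0.0084  0.    ]
```

View pics/c1.png

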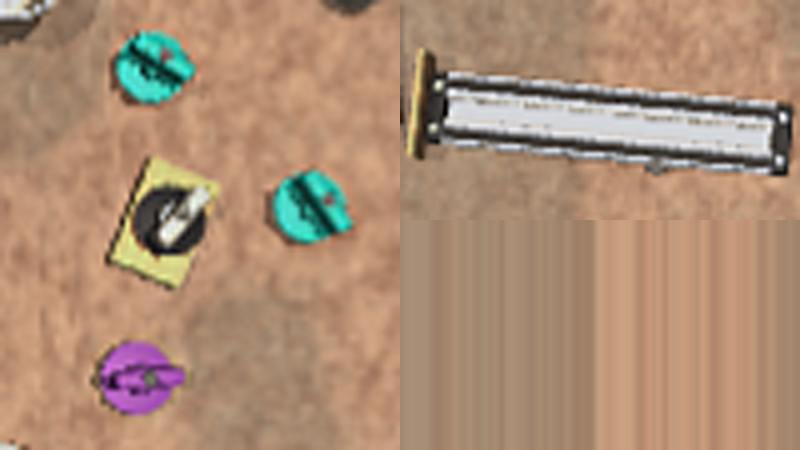

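The crop shows the block's long axis running from about (375,265) up to (409,227). The wings run at about -38° world, and the clip is at top-picture pixel (313.7,221.7) on the near side. Next is the approach.

```bash
cat >> h.py <<'E'
def go(x,y,z,yaw):
    s=r.get_state(); R=Ro.from_euler('xyz',s['eef_rot'],degrees=True); T=Ro.from_euler('xyz',[180,0,yaw],degrees=True)
    d=R.inv().apply(np.array([x,y,z])-s['tcp_pos']); w=(R.inv()*T).as_rotvec(degrees=True)
    print('d',d.round(4),'w',w.round(2)); 
def st():
    s=r.get_state(); print('t',round(s['time_s'],2),'tcp',s['tcp_pos'].round(4),'rot',s['eef_rot'].round(2),'F',s['contact_force'].round(2),'M',s['moment'].round(3),'w',round(s['gripper_width'],4),'gf',round(s['gripper_force'],1),'j',s['joints'].round(1))
E
python3 - <<'E'
from h import *
P=load('top0')
print('clip',ray(P,(313.7,221.7),.018))
go(.36,.45,.405,-16.2); go(.48,.2,.405,-16.2); go(.50,.0,.40,-25);go(.49,-.197,.40,-38)
E
```

```text
clip [0.4877613  0.09494341 0.018     ]
d [ 0.2201  0.1422 -0.0009] w [ 0.09 -0.01 -0.01]
d [ 0.4052  0.3488 -0.0006] w [ 0.09 -0.01 -0.01]
d [0.4802 0.5352 0.0047] w [ 0.09 -0.01  8.79]
d [0.5256 0.7272 0.005 ] w [ 9.000e-02 -2.000e-02  2.179e+01]
```

```bash
python3 -m pendant '[[[0.04,0.026,0,0,0,0,1],[0.08,0.052,0,0,0,0,1],[0.12,0.078,0,0,0,0,1],[0.165,0.105,0,0,0,0,1],[0.2,0.135,0,0,0,0,1]]]'
python3 -m pendant '[[[0.037,0.033,0,0,0,0,1],[0.073,0.07,0,0,0,0,1],[0.11,0.107,0,0,0,0,1],[0.147,0.145,0,0,0,0,1],[0.175,0.185,0,0,0,0,1]]]'
python3 -m pendant '[[[0.02,0.042,0,0,0,2,1],[0.04,0.085,0,0,0,4,1],[0.06,0.13,0,0,0,8,1],[0.075,0.175,0,0,0,12,1],[0.09,0.22,0,0,0,16,1]]]'
python3 -c "
from h import *
st();go(.49,-.197,.40,-38)"
```

```text
time_s: 0.6
tcp_pos: [0.3439, 0.4612, 0.4042]
eef_rot: [180.0, -0.0, -16.2]
contact_force: [0.9, 0.1, 0.3]
gripper_width: 0.0877
gripper_force: 0.0
time_s: 1.1
tcp_pos: [0.4579, 0.2398, 0.4045]
eef_rot: [180.0, 0.0, -16.2]
contact_force: [0.7, 0.9, -0.2]
gripper_width: 0.0877
gripper_force: 0.0
time_s: 1.6
tcp_pos: [0.4818, 0.0033, 0.4046]
eef_rot: [-180.0, 0.0, -32.4]
contact_force: [1.1, 0.9, -0.3]
gripper_width: 0.0877
gripper_force: 0.0
t 1.6 tcp [0.4818 0.0033 0.4046] rot [-1.800e+02  1.000e-02 -3.236e+01] F [ 1.13  0.93 -0.32] M [ 0.034 -0.23  -0.049] w 0.0877 gf 0.0 j [ 23.8   2.1 -22.9  -0.  -65.1  33.8]
d [0.1141 0.1648 0.0046] w [-0.    0.01  5.64]
```

```bash
python3 -m pendant '[[[0.025,0.035,0,0,0,2,1],[0.05,0.075,0.01,0,0,4,1],[0.08,0.115,0.02,0,0,6,1],[0.11,0.155,0.03,0,0,6,1],[0.114,0.165,0.035,0,0,6,1]]]'
python3 -m pendant '[[[0,0,0,0,0,0,1],[0,0,0,0,0,0,1]]]'
python3 -c "
from h import *
st();a,P=snap('wrist','w1');print(-np.array(P['R']).T@P['t'])"
```

```text
time_s: 2.1
tcp_pos: [0.4904, -0.1987, 0.3682]
eef_rot: [179.9, 0.1, -38.4]
contact_force: [-0.1, 0.9, -0.3]
gripper_width: 0.0879
gripper_force: 0.0
time_s: 2.3
tcp_pos: [0.4906, -0.195, 0.3695]
eef_rot: [180.0, 0.0, -38.3]
contact_force: [-0.0, -0.3, 0.5]
gripper_width: 0.0875
gripper_force: 0.0
t 2.3 tcp [ 0.4906 -0.195   0.3695] rot [ 1.7998e+02  3.0000e-02 -3.8250e+01] F [-0.02 -0.28  0.49] M [ 0.049 -0.005  0.002] w 0.0875 gf 0.0 j [ -0.4   8.3 -20.7  -0.  -61.   52.1]
[ 0.55557828 -0.24651273  0.35006368]
```

View pics/w1.png

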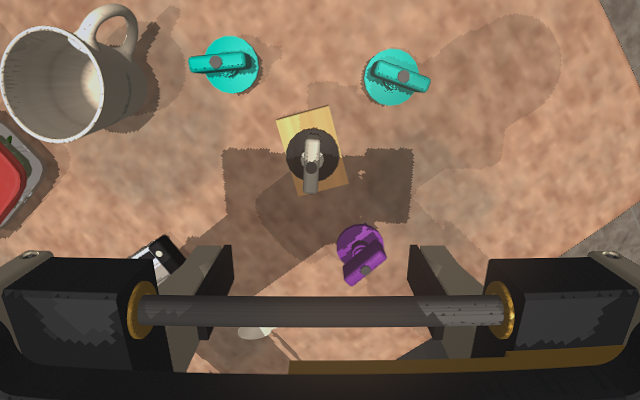

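The wrist view shows the stop at about (312,160), with its wing top running from roughly (313,140) to (311,166). The block corners are at (277,121), (330,106), (348,183) and (298,195).

```bash
python3 - <<'E'
from h import *
im=cv2.imread('pics/w1.png')
cv2.imwrite('pics/c2.png',cv2.resize(im[100:200,265:365],(600,600),interpolation=cv2.INTER_CUBIC))
E
```

```text
(no output)
```

View pics/c2.png

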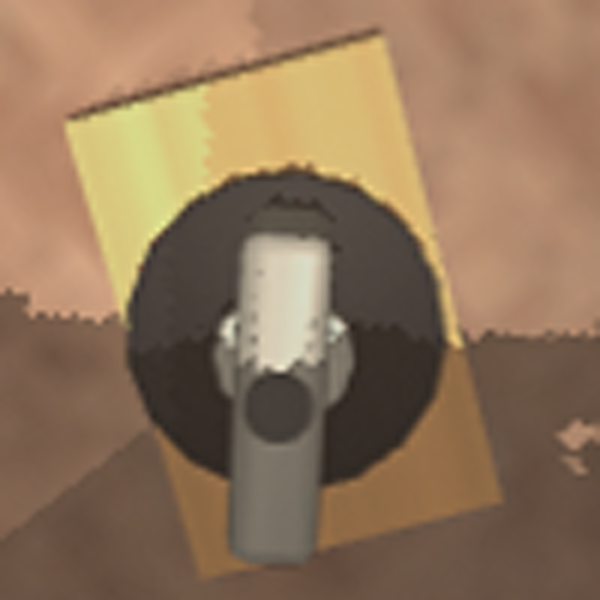

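The crop shows the shank end at (278,407), the wings from (286,235) to (275,560), and block corners at (68,122), (382,32), (500,500) and (202,578).

```bash
python3 - <<'E'
from h import *
P=load('w1')
f=lambda u,v,z: ray(P,(265+(u+.5)/6-.5,100+(v+.5)/6-.5),z)
a,b=f(286,235,.084),f(275,560,.084); d=a-b
print('ends',a,b,np.hypot(*d[:2]),np.degrees(np.arctan2(d[1],d[0])),(a+b)/2); print('shank',f(278,407,.084)); print('foot',f(287,328,.040))
c=[f(*q,.022) for q in [(68,122),(382,32),(500,500),(202,578)]]
print('block',np.mean(c,0)); 
for i in range(4):
    d=c[i]-c[i-1]; print(np.hypot(*d[:2]),np.degrees(np.arctan2(d[1],d[0])))
E
```

```text
ends [ 0.52891015 -0.21759046  0.084     ] [ 0.49664154 -0.18998738  0.084     ] 0.042464018566111324 -40.544204343454616 [ 0.51277584 -0.20378892  0.084     ]
shank [ 0.51236678 -0.20307714  0.084     ]
foot [ 0.51369956 -0.20437647  0.04      ]
block [ 0.51265394 -0.20343574  0.022     ]
0.07505518699620528 -23.519381645892317
0.049401517101802586 -112.65438155116577
0.07529626682347547 156.65814893396276
0.04963176192495712 67.06369348241684
```

```bash
python3 -c "
from h import *
go(.5127,-.2035,.236,-40.5)"
```

```text
d [ 0.0228 -0.0064  0.1339] w [-0.01 -0.01  2.32]
```

```bash
python3 -m pendant '[[[0.011,-0.003,0.02,0,0,1.2,0.1],[0.023,-0.0064,0.05,0,0,2.3,0.1],[0.023,-0.0064,0.08,0,0,2.3,0.1],[0.023,-0.0064,0.11,0,0,2.3,0.1],[0.023,-0.0064,0.134,0,0,2.3,0.1]]]'
python3 -m pendant '[[[0,0,0,0,0,0,0.1],[0,0,0,0,0,0,-1],[0,0,0,0,0,0,-1],[0,0,0,0,0,0,-1],[0,0,0,0,0,0,-1]]]' 30
python3 -m pendant '[[[0,0,0,0,0,0,-1],[0,0,0,0,0,0,-1],[0,0,0,0,0,0,-1]]]' 30
python3 -c "
from h import *
st()"
```

```text
time_s: 2.85
tcp_pos: [0.5131, -0.2026, 0.2348]
eef_rot: [-180.0, -0.0, -40.4]
contact_force: [-0.0, 0.7, 0.1]
gripper_width: 0.0533
gripper_force: 0.0
time_s: 3.35
tcp_pos: [0.5131, -0.2042, 0.2369]
eef_rot: [-179.9, -0.1, -40.5]
contact_force: [0.3, -0.3, -0.8]
gripper_width: 0.022
gripper_force: 0.0
time_s: 3.65
tcp_pos: [0.5131, -0.2043, 0.2363]
eef_rot: [-180.0, -0.0, -40.5]
contact_force: [-0.6, 2.5, 6.5]
gripper_width: 0.0122
gripper_force: 30.7
t 3.65 tcp [ 0.5131 -0.2043  0.2363] rot [-1.7997e+02 -5.0000e-02 -4.0500e+01] F [-0.59  2.47  6.46] M [0.805 0.268 0.006] w 0.0122 gf 30.7 j [ -1.4  18.8 -26.9   0.  -44.2  50.9]
```

```bash
python3 -m pendant '[[[0,0,-0.01,0,0,0,-1],[0,0,-0.03,0,0,0,-1],[0,0,-0.06,0,0,0,-1],[0,0,-0.095,0,0,0,-1],[0,0,-0.12,0,0,0,-1]]]' 40
python3 -m pendant '[[[-0.01,-0.012,0,0,0,-8,-1],[-0.03,-0.036,0,0,0,-16,-1],[-0.055,-0.068,0,0,0,-24,-1],[-0.083,-0.102,0,0,0,-32,-1],[-0.11,-0.136,0,0,0,-40,-1]]]'
python3 -c "
from h import *
st();go(.522,.095,.355,71)"
```

```text
time_s: 4.15
tcp_pos: [0.5127, -0.2045, 0.358]
eef_rot: [-180.0, -0.1, -40.5]
contact_force: [1.4, 0.4, -1.4]
gripper_width: 0.0117
gripper_force: 40.4
time_s: 4.65
tcp_pos: [0.5168, -0.0283, 0.3559]
eef_rot: [180.0, 0.0, -0.2]
contact_force: [1.4, 0.2, -2.5]
gripper_width: 0.0115
gripper_force: 40.4
t 4.65 tcp [ 0.5168 -0.0283  0.3559] rot [ 1.8e+02  3.0e-02 -2.3e-01] F [ 1.43  0.24 -2.53] M [ 0.015 -0.274 -0.042] w 0.0115 gf 40.4 j [ 18.6   8.  -23.   -0.  -59.   71.2]
d [ 0.0047 -0.1233  0.0009] w [-2.000e-02  3.000e-02 -7.123e+01]
```

```bash
python3 -m pendant '[[[0,-0.025,0,0,0,-8,-1],[0.001,-0.05,0,0,0,-16,-1],[0.003,-0.08,0,0,0,-24,-1],[0.004,-0.1,0,0,0,-32,-1],[0.005,-0.115,0,0,0,-40,-1]]]'
python3 -m pendant '[[[0,0,0,0,0,-8,-1],[0,0,0,0,0,-16,-1],[0,0,0,0,0,-24,-1],[0,0,0,0,0,-31,-1],[0,0,0,0,0,-31,-1]]]'
python3 -m pendant '[[[0,0,0,0,0,0,-1],[0,0,0,0,0,0,-1]]]'
python3 -c "
from h import *
st();snap('wrist','w2');snap('top','t2')"
```

```text
time_s: 5.15
tcp_pos: [0.5232, 0.0867, 0.3558]
eef_rot: [-180.0, 0.0, 39.9]
contact_force: [-0.4, 1.1, -2.1]
gripper_width: 0.0115
gripper_force: 40.4
time_s: 5.65
tcp_pos: [0.5232, 0.0853, 0.3557]
eef_rot: [-180.0, 0.0, 70.6]
contact_force: [0.3, -0.4, -2.6]
gripper_width: 0.0117
gripper_force: 40.4
time_s: 5.85
tcp_pos: [0.5234, 0.0854, 0.3557]
eef_rot: [-180.0, 0.0, 70.3]
contact_force: [-0.9, -0.4, -2.7]
gripper_width: 0.0119
gripper_force: 40.4
t 5.85 tcp [0.5234 0.0854 0.3557] rot [-1.7999e+02  1.0000e-02  7.0330e+01] F [-0.92 -0.38 -2.66] M [-0.045 -0.098  0.041] w 0.0119 gf 40.4 j [ 30.5   9.2 -21.6  -0.  -59.3 129.9]
```

View pics/w2.png

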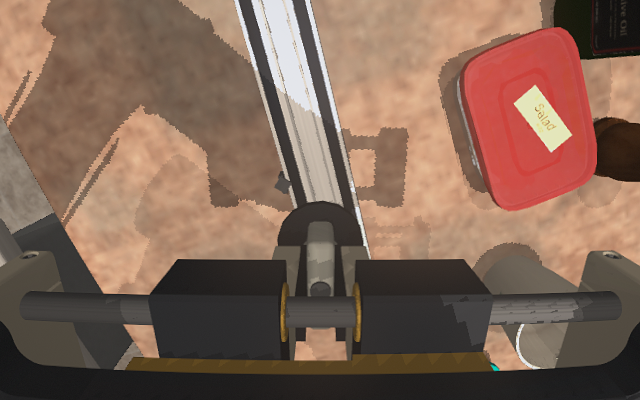

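The wrist view shows the clip's pointer near (287,182) and the track running from (270,0) to (335,200). The stop hides what lies below it. I'll enlarge this.

```bash
python3 - <<'E'
from h import *
im=cv2.imread('pics/w2.png')
cv2.imwrite('pics/c3.png',cv2.resize(im[70:220,225:385],(800,750)[:2],interpolation=cv2.INTER_CUBIC)[150:750])
E
```

```text
(no output)
```

View pics/c3.png

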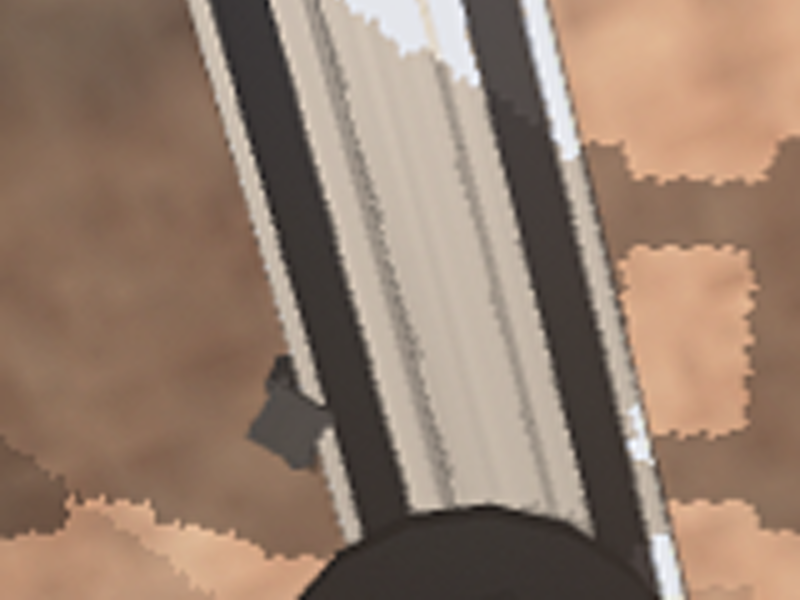

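The crop shows the pointer tip at (330,410). The strip edges are at x = 228, 278, 478 and 530 on row 50, and at 352, 400, 580 and 628 on row 450.

```bash
python3 - <<'E'
from h import *
P=load('w2')
f=lambda u,v,z: ray(P,(225+(u+.5)/5-.5,100+(v+.5)/5-.5),z)
z=.0217
L=[]
for a,b in [(228,352),(278,400),(478,580),(530,628)]:
    p,q=f(a,50,z),f(b,450,z); d=p-q; L.append((p,d/np.linalg.norm(d))); print(p,q,np.degrees(np.arctan2(d[1],d[0])))
# overall direction & offsets
th=np.mean([np.arctan2(d[1],d[0]) for p,d in L]); d=np.array([np.cos(th),np.sin(th)]); n=np.array([-d[1],d[0]])
off=[n@((p)[:2]) for p,_ in L]; print('th',np.degrees(th),'offs',np.array(off)-np.mean(off))
c=f(330,410,.02)[:2]; t=c@d; pos=t*d+np.mean(off)*n; print('clip',c,'dist',c@n-np.mean(off),'target',pos)
# stop shank end as gripped: image (321,288)? 
st(); T=load('t2')
e=[ray(T,(256,207),.05),ray(T,(347,214),.02)];print('chk',e)
E
```

```text
[0.50306937 0.16101912 0.0217    ] [0.49763725 0.08617188 0.0217    ] 85.84897507803284
[0.51123707 0.15805993 0.0217    ] [0.50600081 0.08318339 0.0217    ] 85.99970603304314
[0.54385824 0.14633854 0.0217    ] [0.53735185 0.07199066 0.0217    ] 84.99862314085269
[0.55234119 0.14331586 0.0217    ] [0.54572115 0.06900529 0.0217    ] 84.90918018128141
th 85.43912110830252 offs [ 0.02518194  0.01680479 -0.01664515 -0.02534159]
clip [0.49626611 0.09430593] dist 0.026658733454328065 target [0.52284043 0.09218607]
t 5.95 tcp [0.5235 0.0854 0.3557] rot [-179.99    0.     70.4 ] F [-1.05  0.78 -2.45] M [-0.074 -0.1    0.006] w 0.0115 gf 40.4 j [ 30.5   9.2 -21.6  -0.  -59.3 129.9]
chk [array([0.53441118, 0.28407059, 0.05      ]), array([ 0.51340597, -0.01666286,  0.02      ])]
```

```bash
python3 -c "
from h import *
go(.5231,.0929,.252,68.1)"
```

```text
d [ 0.0069 -0.0028  0.1037] w [-0.   0.   2.3]
```

```bash
python3 -m pendant '[[[0.003,-0.001,0.03,0,0,1,-1],[0.007,-0.0028,0.06,0,0,2.3,-1],[0.007,-0.0028,0.09,0,0,2.3,-1],[0.007,-0.0028,0.104,0,0,2.3,-1],[0.007,-0.0028,0.104,0,0,2.3,-1]]]'
python3 -m pendant '[[[0,0,0,0,0,0,-1],[0,0,0,0,0,0,-1]]]'
python3 -c "
from h import *
st();a,_=snap('side','s3');b,_=snap('wrist','w3');go(.5231,.0929,.252,68.1)
c=np.vstack([cv2.resize(a[150:240,240:340],(600,540),interpolation=cv2.INTER_CUBIC)]);d=cv2.resize(b[100:300,220:420],(540,540),interpolation=cv2.INTER_CUBIC)
cv2.imwrite('pics/c4.png',cv2.resize(np.hstack([c,d]),(800,379))[:,:,::-1])"
```

```text
time_s: 6.45
tcp_pos: [0.5225, 0.0926, 0.2495]
eef_rot: [-179.8, 0.2, 68.1]
contact_force: [-0.2, 0.1, -2.1]
gripper_width: 0.0115
gripper_force: 40.4
time_s: 6.65
tcp_pos: [0.5238, 0.0933, 0.2529]
eef_rot: [179.9, -0.1, 68.2]
contact_force: [-0.5, 1.5, -1.7]
gripper_width: 0.0116
gripper_force: 40.4
t 6.65 tcp [0.5238 0.0933 0.2529] rot [ 1.7992e+02 -8.0000e-02  6.8190e+01] F [-0.53  1.49 -1.69] M [-0.107 -0.132 -0.029] w 0.0116 gf 40.4 j [ 31.2  15.9 -28.5   0.  -45.4 126.9]
d [-0.0004 -0.0004  0.0009] w [ 0.08 -0.09  0.09]
```

View pics/c4.png

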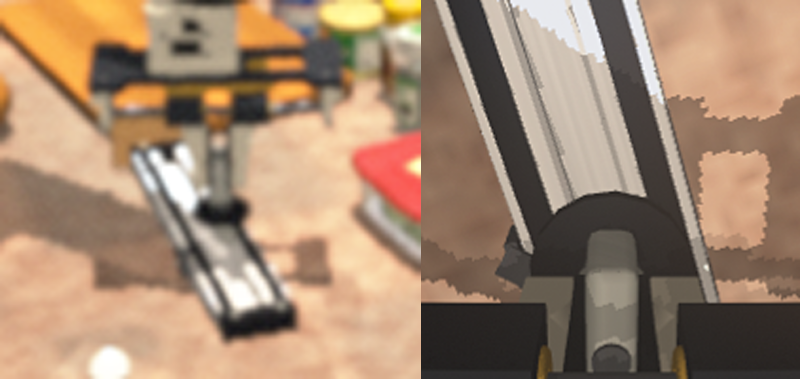

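Both views show the foot centred over the slot, level with the clip at crop (515,260). I'll lower it gently.

```bash
python3 -m pendant '[[[0,0,0.003,0,0,0,-1],[0,0,0.006,0,0,0,-1],[0,0,0.008,0,0,0,-1],[0,0,0.01,0,0,0,-1],[0,0,0.01,0,0,0,-1]]]'
python3 -m pendant '[[[0,0,0.001,0,0,0,-1],[0,0,0.002,0,0,0,-1],[0,0,0.003,0,0,0,-1],[0,0,0.004,0,0,0,-1],[0,0,0.004,0,0,0,-1]]]'
python3 -c "
from h import *
st()"
```

```text
time_s: 7.25
tcp_pos: [0.5231, 0.093, 0.2413]
eef_rot: [-180.0, 0.0, 68.2]
contact_force: [-0.6, -0.7, -1.9]
gripper_width: 0.0117
gripper_force: 40.4
time_s: 7.75
tcp_pos: [0.5232, 0.093, 0.2375]
eef_rot: [-180.0, 0.0, 68.2]
contact_force: [-0.0, -0.5, -2.2]
gripper_width: 0.0118
gripper_force: 40.4
t 7.75 tcp [0.5232 0.093  0.2375] rot [-1.7999e+02  1.0000e-02  6.8200e+01] F [-0.03 -0.48 -2.23] M [-0.108 -0.052 -0.007] w 0.0118 gf 40.4 j [ 31.2  17.1 -29.5  -0.  -43.5 127. ]
```

```bash
python3 -m pendant '[[[0,0,0.0015,0,0,0,-1],[0,0,0.003,0,0,0,-1],[0,0,0.0045,0,0,0,-1],[0,0,0.006,0,0,0,-1],[0,0,0.006,0,0,0,-1]]]'
python3 -m pendant '[[[0,0,0.001,0,0,0,-1],[0,0,0.002,0,0,0,-1],[0,0,0.002,0,0,0,-1]]]'
python3 -c "
from h import *
st()"
```

```text
time_s: 8.25
tcp_pos: [0.5231, 0.093, 0.2314]
eef_rot: [-180.0, 0.0, 68.2]
contact_force: [-1.5, -0.1, -2.4]
gripper_width: 0.0117
gripper_force: 40.4
time_s: 8.55
tcp_pos: [0.5232, 0.093, 0.2295]
eef_rot: [-180.0, 0.0, 68.2]
contact_force: [-0.4, -0.0, -2.7]
gripper_width: 0.0123
gripper_force: 40.4
t 8.55 tcp [0.5232 0.093  0.2295] rot [-1.7999e+02  1.0000e-02  6.8200e+01] F [-0.37 -0.03 -2.66] M [-0.09  -0.077 -0.035] w 0.0123 gf 40.4 j [ 31.2  17.7 -29.9  -0.  -42.4 127. ]
```

```bash
python3 -m pendant '[[[0,0,0.0004,0,0,6,-1],[0,0,0.0004,0,0,13,-1],[0,0,0.0004,0,0,20,-1],[0,0,0.0004,0,0,27,-1],[0,0,0.0004,0,0,34,-1]]]'
python3 -c "
from h import *
st()"
python3 -m pendant '[[[0,0,0,0,0,7,-1],[0,0,0,0,0,14,-1],[0,0,0,0,0,21,-1],[0,0,0,0,0,28,-1],[0,0,0,0,0,35,-1]]]'
python3 -c "
from h import *
st()"
```

```text
time_s: 9.05
tcp_pos: [0.5232, 0.093, 0.2293]
eef_rot: [180.0, -0.0, 33.9]
contact_force: [-0.5, 0.5, -2.1]
gripper_width: 0.0115
gripper_force: 40.4
t 9.05 tcp [0.5232 0.093  0.2293] rot [180.    -0.    33.91] F [-0.55  0.47 -2.11] M [-0.085 -0.033  0.042] w 0.0115 gf 40.4 j [ 31.2  17.7 -29.9  -0.  -42.4  92.7]
time_s: 9.55
tcp_pos: [0.5232, 0.093, 0.2293]
eef_rot: [-180.0, -0.0, -1.1]
contact_force: [-0.2, -0.3, -2.1]
gripper_width: 0.0119
gripper_force: 40.4
t 9.55 tcp [0.5232 0.093  0.2293] rot [-1.80e+02 -1.00e-02 -1.09e+00] F [-0.18 -0.28 -2.13] M [-0.039 -0.022  0.023] w 0.0119 gf 40.4 j [ 31.2  17.7 -29.9   0.  -42.4  57.7]
```

```bash
for i in 1 2 3; do python3 -m pendant '[[[0,0,0,0,0,3,-1],[0,0,0,0,0,6,-1],[0,0,0,0,0,8,-1],[0,0,0,0,0,8,-1]]]' >/dev/null
python3 -c "
from h import *
st()"; done
```

```text
t 9.95 tcp [0.5232 0.093  0.2293] rot [-1.80e+02 -1.00e-02 -8.83e+00] F [-0.12  0.35 -2.64] M [-0.053 -0.012 -0.038] w 0.012 gf 40.4 j [ 31.2  17.7 -29.9   0.  -42.4  49.9]
t 10.35 tcp [0.5232 0.093  0.2293] rot [-180.     -0.    -16.77] F [-0.75 -0.51 -2.36] M [ 0.032 -0.005  0.004] w 0.012 gf 40.4 j [ 31.2  17.7 -29.9   0.  -42.4  42. ]
t 10.75 tcp [0.5232 0.093  0.2292] rot [ 1.7999e+02  1.0000e-02 -2.4730e+01] F [-0.98 -0.22 -1.99] M [-0.016  0.113  0.007] w 0.0118 gf 40.4 j [ 31.2  17.7 -29.9  -0.  -42.4  34. ]
```

```bash
for i in 1 2 3; do python3 -m pendant '[[[0,0,0,0,0,2,-1],[0,0,0,0,0,4,-1],[0,0,0,0,0,4,-1],[0,0,0,0,0,4,-1]]]' >/dev/null
python3 -c "
from h import *
st()"; done
```

```text
t 11.15 tcp [0.523  0.093  0.2292] rot [ 1.7998e+02  2.0000e-02 -2.8680e+01] F [-1.34  0.81 -2.78] M [0.426 0.617 0.021] w 0.0115 gf 40.4 j [ 31.2  17.7 -29.9  -0.  -42.4  30.1]
t 11.55 tcp [0.523  0.093  0.2292] rot [ 1.7999e+02  2.0000e-02 -3.2690e+01] F [-1.46  2.12 -1.79] M [0.811 0.97  0.053] w 0.0116 gf 40.4 j [ 31.2  17.7 -29.9  -0.  -42.4  26.1]
t 11.95 tcp [0.5231 0.093  0.2292] rot [ 1.7999e+02  2.0000e-02 -3.6700e+01] F [-1.28  1.94 -2.63] M [0.903 1.074 0.098] w 0.0119 gf 40.4 j [ 31.2  17.7 -29.9  -0.  -42.4  22.1]
```

```bash
for i in 1 2; do python3 -m pendant '[[[0,0,0,0,0,-1.5,-1],[0,0,0,0,0,-3,-1],[0,0,0,0,0,-3,-1],[0,0,0,0,0,-3,-1]]]' >/dev/null
python3 -c "
from h import *
st()"; done
```

```text
t 12.35 tcp [0.5231 0.0928 0.2292] rot [ 1.7996e+02  1.0000e-02 -3.3800e+01] F [-1.69 -1.16 -3.23] M [-0.401  0.879 -0.007] w 0.0118 gf 40.4 j [ 31.2  17.7 -29.9   0.  -42.4  25. ]
t 12.75 tcp [0.5232 0.093  0.2293] rot [-180.     -0.    -30.81] F [-1.66 -0.28 -2.84] M [-0.348  0.758  0.019] w 0.0116 gf 40.4 j [ 31.2  17.7 -29.9   0.  -42.4  28. ]
```

```bash
for i in 1 2; do python3 -m pendant '[[[-0.0004,0.00025,0,0,0,0,-1],[-0.0004,0.00025,0,0,0,0,-1],[-0.0004,0.00025,0,0,0,0,-1]]]' >/dev/null
python3 -c "
from h import *
st()"; done
```

```text
t 13.05 tcp [0.523  0.0932 0.2294] rot [-1.7996e+02 -3.0000e-02 -3.0800e+01] F [-0.96  0.81 -1.81] M [-0.07   0.272  0.005] w 0.0116 gf 40.4 j [ 31.3  17.7 -29.9   0.  -42.3  27.9]
t 13.35 tcp [0.5225 0.0931 0.2294] rot [-1.7997e+02 -2.0000e-02 -3.0800e+01] F [ 0.78 -0.6  -2.65] M [0.079 0.037 0.045] w 0.0116 gf 40.4 j [ 31.3  17.7 -30.    0.  -42.3  27.9]
```

```bash
for i in 1 2 3 4 5; do python3 -m pendant '[[[0,0,-0.0002,0,0,0,-1],[0,0,-0.0004,0,0,0,-1],[0,0,-0.0004,0,0,0,-1]]]' >/dev/null
python3 -c "
from h import *
st()"; done
```

```text
t 13.65 tcp [0.5223 0.093  0.2297] rot [-1.7999e+02 -1.0000e-02 -3.0800e+01] F [ 0.42  1.08 -2.61] M [ 0.011  0.006 -0.003] w 0.0117 gf 40.4 j [ 31.3  17.6 -30.    0.  -42.4  27.9]
t 13.95 tcp [0.5223 0.093  0.2301] rot [-1.7999e+02 -1.0000e-02 -3.0800e+01] F [ 0.79 -0.13 -2.86] M [ 0.002 -0.073  0.042] w 0.0115 gf 40.4 j [ 31.3  17.6 -30.    0.  -42.4  27.9]
t 14.25 tcp [0.5223 0.093  0.2304] rot [-180.     -0.    -30.81] F [ 0.91 -0.48 -3.28] M [-0.019 -0.285  0.039] w 0.0116 gf 40.4 j [ 31.3  17.6 -30.   -0.  -42.5  27.9]
t 14.55 tcp [0.5223 0.093  0.2305] rot [ 1.7999e+02  1.0000e-02 -3.0810e+01] F [ 1.78  0.82 -9.57] M [ 0.191 -1.158  0.002] w 0.0113 gf 40.3 j [ 31.3  17.6 -30.   -0.  -42.5  27.9]
t 14.85 tcp [0.5222 0.093  0.2305] rot [ 1.7998e+02  2.0000e-02 -3.0820e+01] F [  5.12   0.81 -17.27] M [ 0.163 -2.062  0.034] w 0.0116 gf 40.2 j [ 31.3  17.6 -29.9  -0.  -42.5  27.9]
```

```bash
python3 -m pendant '[[[0,0,0.0005,0,0,0,-1],[0,0,0.00105,0,0,0,-1],[0,0,0.00105,0,0,0,-1]]]' >/dev/null
python3 -c "
from h import *
st()"
python3 -m pendant '[[[0,0,0,0,0,3,-1],[0,0,0,0,0,6,-1],[0,0,0,0,0,10,-1],[0,0,0,0,0,14,-1],[0,0,0,0,0,18,-1]]]' >/dev/null
python3 -c "
from h import *
st()"
python3 -m pendant '[[[0,0,0,0,0,4,-1],[0,0,0,0,0,8,-1],[0,0,0,0,0,12,-1],[0,0,0,0,0,12,-1],[0,0,0,0,0,12,-1]]]' >/dev/null
python3 -c "
from h import *
st()"
```

```text
t 15.15 tcp [0.5222 0.093  0.2305] rot [180.   -0.  -30.8] F [ 1.29  0.12 -7.39] M [ 0.099 -0.725 -0.027] w 0.0117 gf 40.3 j [ 31.3  17.6 -30.    0.  -42.5  27.9]
t 15.65 tcp [0.5223 0.0929 0.2305] rot [-1.7999e+02 -1.0000e-02 -4.8950e+01] F [ 1.76 -0.81 -8.56] M [-0.047 -0.949  0.115] w 0.0117 gf 40.4 j [ 31.3  17.6 -30.    0.  -42.5   9.7]
t 16.15 tcp [0.5223 0.093  0.2304] rot [-179.99   -0.    -60.69] F [ 1.84 -0.12 -6.62] M [-0.061 -0.9   -0.049] w 0.0115 gf 40.3 j [ 31.3  17.6 -30.    0.  -42.5  -2. ]
```

```bash
for i in 1 2 3; do python3 -m pendant '[[[0,0,0.0002,0,0,0,-1],[0,0,0.0003,0,0,0,-1],[0,0,0.0003,0,0,0,-1]]]' >/dev/null
python3 -c "
from h import *
st()"; done
```

```text
t 16.45 tcp [0.5224 0.093  0.2303] rot [-1.7997e+02 -1.0000e-02 -6.0760e+01] F [ 0.57 -0.79 -1.96] M [-0.111 -0.336  0.008] w 0.0111 gf 40.4 j [ 31.3  17.6 -30.    0.  -42.4  -2.1]
t 16.75 tcp [0.5224 0.0931 0.2298] rot [-179.97   -0.    -60.79] F [ 1.48 -0.34 -2.25] M [ 0.03  -0.445  0.045] w 0.0118 gf 40.5 j [ 31.3  17.6 -30.    0.  -42.4  -2.1]
t 17.05 tcp [0.5224 0.0931 0.2294] rot [-179.98   -0.    -60.8 ] F [ 1.1   0.02 -2.18] M [ 0.079 -0.538  0.017] w 0.0119 gf 40.5 j [ 31.3  17.7 -30.    0.  -42.3  -2.1]
```

```bash
python3 -m pendant '[[[0.0001,-0.0002,-0.0003,0,0,0,-1],[0.0001,-0.0002,-0.0006,0,0,0,-1],[0.0001,-0.0002,-0.0006,0,0,0,-1]]]' >/dev/null
python3 -c "
from h import *
st()"
for i in 1 2 3; do python3 -m pendant '[[[0,0,0,0,0,2,-1],[0,0,0,0,0,4,-1],[0,0,0,0,0,6,-1],[0,0,0,0,0,6,-1]]]' >/dev/null
python3 -c "
from h import *
st()"; done
```

```text
t 17.35 tcp [0.5225 0.093  0.2298] rot [179.99   0.   -60.8 ] F [ 0.97 -0.22 -2.82] M [ 0.092 -0.575 -0.037] w 0.0117 gf 40.4 j [ 31.3  17.6 -30.   -0.  -42.4  -2.1]
t 17.75 tcp [0.5226 0.0928 0.2299] rot [ 1.7999e+02 -2.0000e-02 -6.6820e+01] F [ 3.23 -2.42 -2.55] M [-0.869 -0.983  0.096] w 0.0118 gf 40.5 j [ 31.3  17.6 -30.    0.  -42.4  -8.1]
t 18.15 tcp [0.5225 0.0928 0.2299] rot [ 1.7999e+02 -2.0000e-02 -7.2770e+01] F [ 4.01 -3.11 -3.21] M [-1.03  -1.1    0.062] w 0.0114 gf 40.5 j [ 31.3  17.6 -30.    0.  -42.4 -14.1]
t 18.55 tcp [0.5226 0.0928 0.2299] rot [ 1.800e+02 -2.000e-02 -7.874e+01] F [ 3.93 -2.64 -3.5 ] M [-1.207 -1.18   0.019] w 0.012 gf 40.5 j [ 31.3  17.6 -30.    0.  -42.4 -20. ]
```

```bash
python3 -m pendant '[[[0.0003,-0.00015,0,0,0,0,-1],[0.0003,-0.00015,0,0,0,0,-1]]]' >/dev/null
python3 -c "
from h import *
st()"
for i in 1 2 3; do python3 -m pendant '[[[0,0,0,0,0,2,-1],[0,0,0,0,0,4,-1],[0,0,0,0,0,6,-1],[0,0,0,0,0,6,-1]]]' >/dev/null
python3 -c "
from h import *
st()"; done
```

```text
t 18.75 tcp [0.5226 0.0927 0.2299] rot [179.99   0.   -78.74] F [ 3.62 -1.22 -2.41] M [-0.853 -0.888  0.089] w 0.0119 gf 40.5 j [ 31.2  17.6 -29.9  -0.  -42.4 -20. ]
t 19.15 tcp [0.5227 0.0927 0.2299] rot [179.99  -0.   -84.78] F [ 2.28 -2.57 -2.17] M [-0.873 -0.865  0.088] w 0.0116 gf 40.5 j [ 31.2  17.6 -29.9  -0.  -42.4 -26. ]
t 19.55 tcp [0.5227 0.0927 0.2299] rot [180.     0.   -90.75] F [ 2.33 -2.48 -2.72] M [-0.907 -0.928  0.078] w 0.0118 gf 40.5 j [ 31.2  17.6 -29.9  -0.  -42.4 -32. ]
t 19.95 tcp [0.5227 0.0927 0.2299] rot [180.    -0.   -96.73] F [ 1.67 -2.36 -2.18] M [-0.861 -0.984  0.078] w 0.0116 gf 40.5 j [ 31.2  17.6 -29.9  -0.  -42.4 -38. ]
```

```bash
for i in 1 2 3 4; do python3 -m pendant '[[[0,0,0,0,0,2,-1],[0,0,0,0,0,4,-1],[0,0,0,0,0,6,-1],[0,0,0,0,0,6,-1]]]' >/dev/null
python3 -c "
from h import *
st()"; done
```

```text
t 20.35 tcp [0.5227 0.0927 0.2299] rot [ 180.     -0.   -102.71] F [ 1.94 -2.66 -1.97] M [-0.889 -0.977  0.049] w 0.0118 gf 40.4 j [ 31.2  17.6 -29.9   0.  -42.4 -44. ]
t 20.75 tcp [0.5227 0.0927 0.2299] rot [-179.99    0.   -108.7 ] F [ 3.59 -1.92 -2.81] M [-0.983 -1.03   0.03 ] w 0.0119 gf 40.5 j [ 31.2  17.6 -29.9   0.  -42.4 -49.9]
t 21.15 tcp [0.5227 0.0927 0.23  ] rot [-179.99    0.   -114.69] F [ 2.31 -2.12 -1.05] M [-0.987 -0.959  0.005] w 0.0116 gf 40.5 j [ 31.2  17.6 -29.9   0.  -42.4 -55.9]
t 21.55 tcp [0.5228 0.0927 0.2302] rot [-1.7998e+02  1.0000e-02 -1.2069e+02] F [ 1.46 -2.78  0.41] M [-1.118 -0.727  0.006] w 0.0118 gf 40.5 j [ 31.2  17.6 -29.9   0.  -42.4 -61.9]
```

```bash
for i in 1 2 3; do python3 -m pendant '[[[0,0,0,0,0,1.5,-1],[0,0,0,0,0,3,-1],[0,0,0,0,0,3,-1],[0,0,0,0,0,3,-1]]]' >/dev/null
python3 -c "
from h import *
st()"; done
```

```text
t 21.95 tcp [0.5228 0.0927 0.2301] rot [-1.7999e+02  1.0000e-02 -1.2377e+02] F [ 2.86 -3.18  4.11] M [-1.363 -0.517  0.092] w 0.0116 gf 40.6 j [ 31.2  17.6 -29.9   0.  -42.4 -65. ]
t 22.35 tcp [0.5228 0.0928 0.2302] rot [-1.7998e+02  2.0000e-02 -1.2687e+02] F [ 0.36 -4.26  5.66] M [-1.271 -0.423  0.073] w 0.0118 gf 40.6 j [ 31.2  17.6 -29.9   0.  -42.4 -68.1]
t 22.75 tcp [0.5228 0.0927 0.2303] rot [-1.7998e+02  2.0000e-02 -1.2987e+02] F [ 0.14 -2.74  6.23] M [-1.389 -0.333  0.061] w 0.0118 gf 40.6 j [ 31.2  17.6 -29.9   0.  -42.4 -71.1]
```

```bash
for i in 1 2; do python3 -m pendant '[[[0,0,0,0,0,1.5,-1],[0,0,0,0,0,3,-1],[0,0,0,0,0,3,-1],[0,0,0,0,0,3,-1]]]' >/dev/null
python3 -c "
from h import *
m=[]
for i in range(4): st();r.capture('top')"; done
```

```text
t 23.15 tcp [0.5228 0.0928 0.2303] rot [-1.7998e+02  2.0000e-02 -1.3286e+02] F [ 0.68 -3.29  7.68] M [-1.439 -0.395  0.109] w 0.0118 gf 40.6 j [ 31.2  17.6 -29.9   0.  -42.4 -74.1]
t 23.2 tcp [0.5228 0.0928 0.2303] rot [-1.7998e+02  2.0000e-02 -1.3286e+02] F [ 0.65 -3.63  6.8 ] M [-1.38  -0.375  0.119] w 0.0117 gf 40.6 j [ 31.2  17.6 -29.9   0.  -42.4 -74.1]
t 23.25 tcp [0.5228 0.0927 0.2303] rot [-1.7998e+02  2.0000e-02 -1.3287e+02] F [ 1.67 -3.32  6.72] M [-1.413 -0.363  0.116] w 0.0117 gf 40.6 j [ 31.2  17.6 -29.9   0.  -42.4 -74.1]
t 23.3 tcp [0.5228 0.0927 0.2303] rot [-1.7998e+02  2.0000e-02 -1.3286e+02] F [ 0.69 -4.2   6.33] M [-1.357 -0.289  0.015] w 0.0121 gf 40.6 j [ 31.2  17.6 -29.9   0.  -42.4 -74.1]
t 23.75 tcp [0.5229 0.0927 0.2303] rot [-1.7998e+02  2.0000e-02 -1.3586e+02] F [ 0.78 -3.99  6.96] M [-1.398 -0.342  0.07 ] w 0.012 gf 40.6 j [ 31.2  17.6 -29.9   0.  -42.4 -77.1]
t 23.8 tcp [0.5229 0.0928 0.2303] rot [-1.7998e+02  2.0000e-02 -1.3586e+02] F [ 0.43 -3.76  5.5 ] M [-1.456 -0.411  0.097] w 0.0117 gf 40.6 j [ 31.2  17.6 -29.9   0.  -42.4 -77.1]
t 23.85 tcp [0.5229 0.0927 0.2303] rot [-1.7998e+02  2.0000e-02 -1.3586e+02] F [ 0.04 -4.35  7.69] M [-1.437 -0.378  0.055] w 0.0119 gf 40.6 j [ 31.2  17.6 -29.9   0.  -42.4 -77.1]
t 23.9 tcp [0.5229 0.0927 0.2303] rot [-1.7998e+02  2.0000e-02 -1.3586e+02] F [ 0.43 -3.59  7.65] M [-1.424 -0.365  0.132] w 0.0118 gf 40.6 j [ 31.2  17.6 -29.9   0.  -42.4 -77.1]
```

```bash
python3 -m pendant '[[[0,0,0,0,0,1.5,-1],[0,0,0,0,0,3,-1],[0,0,0,0,0,4.5,-1],[0,0,0,0,0,6,-1],[0,0,0,0,0,6,-1]]]' >/dev/null
python3 -c "
from h import *
m=[]
for i in range(10):
  s=r.get_state();m.append([*s['contact_force'],*s['moment'],s['eef_rot'][2]]);r.capture('top')
print(np.mean(m,0).round(3),np.std(m,0).round(3))"
```

```text
[ 6.51000e-01 -4.30700e+00  6.74500e+00 -1.47000e+00 -4.08000e-01
  1.04000e-01 -1.41867e+02] [0.425 0.355 0.326 0.024 0.029 0.022 0.014]
```

```bash
for i in 1 2; do python3 -m pendant '[[[0,0,0,0,0,-0.7,-1],[0,0,0,0,0,-1.5,-1],[0,0,0,0,0,-1.5,-1]]]' >/dev/null
python3 -c "
from h import *
m=[]
for i in range(8):
  s=r.get_state();m.append([*s['contact_force'],*s['moment'],s['eef_rot'][2],s['tcp_pos'][2]]);r.capture('top')
print(np.mean(m,0).round(4))"; done
```

```text
[ 1.046700e+00 -3.721300e+00  6.891800e+00 -1.474400e+00 -3.929000e-01
  6.700000e-03 -1.403696e+02  2.303000e-01]
[ 2.777000e-01 -4.058800e+00  7.269800e+00 -1.458600e+00 -3.735000e-01
 -5.000000e-03 -1.388705e+02  2.303000e-01]
```

```bash
for i in 1 2 3; do python3 -m pendant '[[[0,0,0.0001,0,0,0,-1],[0,0,0.0002,0,0,0,-1],[0,0,0.0002,0,0,0,-1]]]' >/dev/null
python3 -c "
from h import *
m=[]
for i in range(5):
  s=r.get_state();m.append([*s['contact_force'],*s['moment'],s['eef_rot'][2],s['tcp_pos'][2]]);r.capture('top')
print(np.mean(m,0).round(5))"; done
```

```text
[-9.9710000e-02 -3.8339500e+00  8.8126400e+00 -1.4540600e+00
 -9.8660000e-02 -1.1280000e-02 -1.3886843e+02  2.3031000e-01]
[-8.4980000e-01 -3.9528300e+00  1.0866600e+01 -1.4513400e+00
  1.4911000e-01 -5.3200000e-03 -1.3886471e+02  2.3030000e-01]
[-1.1029600e+00 -3.6034700e+00  1.2991940e+01 -1.4532500e+00
  4.3045000e-01 -1.1000000e-02 -1.3886099e+02  2.3027000e-01]
```

```bash
for i in 1 2; do python3 -m pendant '[[[0,0,0.0001,0,0,0,-1],[0,0,0.0002,0,0,0,-1],[0,0,0.0002,0,0,0,-1]]]' >/dev/null
python3 -c "
from h import *
m=[]
for i in range(5):
  s=r.get_state();m.append([*s['contact_force'],*s['moment'],s['eef_rot'][2],s['tcp_pos'][2]]);r.capture('top')
print(np.mean(m,0).round(5))"; done
```

```text
[-1.9475600e+00 -3.7302300e+00  1.4784990e+01 -1.4247400e+00
  6.9139000e-01  1.0060000e-02 -1.3885641e+02  2.3025000e-01]
[-3.0711700e+00 -3.5049000e+00  1.6460510e+01 -1.4219300e+00
  9.5416000e-01 -5.7900000e-03 -1.3885179e+02  2.3022000e-01]
```

```bash
python3 -m pendant '[[[0,0,-0.0004,0,0,0,-1],[0,0,-0.0008,0,0,0,-1],[0,0,-0.0012,0,0,0,-1],[0,0,-0.0015,0,0,0,-1],[0,0,-0.0015,0,0,0,-1]]]'
python3 -m pendant '[[[0,0,0,0,0,0,-0.65],[0,0,0,0,0,0,-0.5],[0,0,0,0,0,0,-0.4],[0,0,0,0,0,0,-0.3],[0,0,0,0,0,0,-0.2]]]'
python3 -c "
from h import *
st()"
```

```text
time_s: 29.6
tcp_pos: [0.5229, 0.0927, 0.2304]
eef_rot: [-180.0, 0.0, -138.8]
contact_force: [2.5, -4.2, 2.8]
gripper_width: 0.0118
gripper_force: 40.5
time_s: 30.1
tcp_pos: [0.5225, 0.0928, 0.2302]
eef_rot: [180.0, -0.0, -138.8]
contact_force: [0.1, 0.6, 0.3]
gripper_width: 0.033
gripper_force: 0.0
t 30.1 tcp [0.5225 0.0928 0.2302] rot [ 1.7999e+02 -3.0000e-02 -1.3880e+02] F [0.09 0.59 0.3 ] M [ 0.127 -0.14   0.054] w 0.033 gf 0.0 j [ 31.3  17.6 -29.9  -0.  -42.5 -80. ]
```

Released cleanly. I'll retract straight up and check.

```bash
python3 -m pendant '[[[0,0,-0.01,0,0,0,-0.2],[0,0,-0.04,0,0,0,-0.2],[0,0,-0.08,0,0,0,-0.2],[0,0,-0.12,0,0,0,-0.2],[0,0,-0.13,0,0,0,-0.2]]]'
python3 -m pendant '[[[0.02,0.0,0,0,0,0,-0.2],[0.02,0,0,0,0,0,-0.2]]]'
python3 -c "
from h import *
st();b,_=snap('wrist','w5');a,_=snap('side','s5')
c=cv2.resize(a[150:250,240:340],(400,400),interpolation=cv2.INTER_CUBIC);d=cv2.resize(b[60:310,190:440],(400,400),interpolation=cv2.INTER_CUBIC)
cv2.imwrite('pics/c5.png',np.hstack([c,d])[:,:,::-1])"
```

```text
time_s: 30.6
tcp_pos: [0.5236, 0.093, 0.3659]
eef_rot: [-179.8, 0.4, -138.8]
contact_force: [0.0, 0.3, 0.7]
gripper_width: 0.0353
gripper_force: 0.0
time_s: 30.8
tcp_pos: [0.5062, 0.0785, 0.3613]
eef_rot: [180.0, 0.1, -138.8]
contact_force: [-0.4, 0.1, 0.3]
gripper_width: 0.0351
gripper_force: 0.0
t 30.8 tcp [0.5062 0.0785 0.3613] rot [ 1.7997e+02  5.0000e-02 -1.3884e+02] F [-0.4   0.06  0.27] M [ 0.11  -0.145 -0.038] w 0.0351 gf 0.0 j [ 30.8   7.2 -23.2  -0.  -59.6 -79.6]
```

View pics/c5.png

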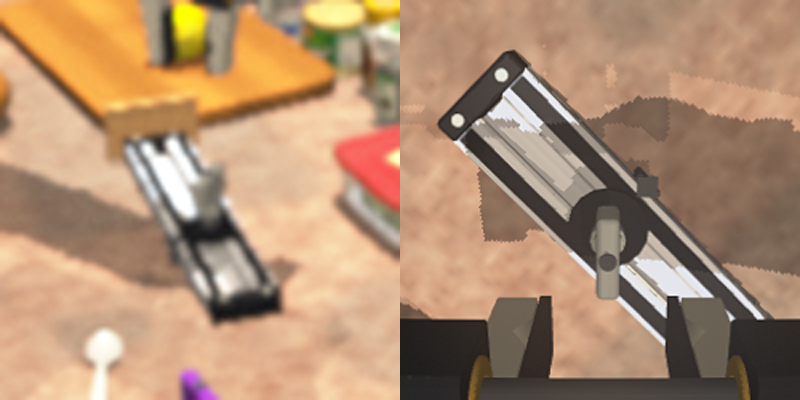

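The stop stands upright with its foot (crop 607,228) flat on the strips, level with the pointer (640,188). The robot is clear of everything.

```bash
python3 -c "
from plant import r
print(r.close_job())"
```

```text
the job is handed in; nothing more can be done
None
```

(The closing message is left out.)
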